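# Clamp the parts jar and open its captive screw cap

## Task

Stand the square white jar upright between the open jaws of the bench clamp and let go, then clamp it: squeeze the release paddle in the lever's grip and swing the lever all the way down. Then unscrew the jar's captive cap anticlockwise until it is fully undone and swing it on its hinge well aside, so that the mouth is uncovered. Let go of everything, leave the jar clamped, and leave the other things on the bench where they are.

Things in the scene. Friction and masses are not known exactly. Their poses are not given: they have to be found in the camera images.
- jar_center (a point): Loose square white jar, 0.35 kg: body 56 x 56 x 60 mm; this point is the body's centre, 30 mm above its base; z up. On top a black screw cap under a steel strap (10 mm wide, 96 to 100 mm above the base). The strap runs along the jar's y from the cap to a hinge post 40 mm from the jar's axis on the +y side, whose lug juts 18 mm from the +y face, 45 to 59 mm up. The two faces across x are plain.
- cap_center (a point): Centre of the black cap (44 mm diameter, 24 mm tall), on its axis; 76 mm above the jar's base when tight. It turns and moves with the cap. The jar's flat shoulder lies 16 mm below it (4 mm below the cap's rim) and reaches 28 mm from the axis: fingers around the cap must end above it.
- cap (a joint): Turn of the cap, rad: 0 tight, grows anticlockwise seen from above, 2.5 the stop (fully undone). Needs 0.15 N m, stays where left. Cap and spindle rise 3.2 mm per rad towards the level strap (spindle top 102 mm up when tight); below 1.9 rad the thread keeps the strap from swinging. Clockwise relative to the strap screws it down again. Takes several grasps: keep the fingers clear of strap and post (10 mm thick).
- strap_hinge (a point): On the vertical axis of the strap's hinge post, level with the cap's centre. Its frame turns with the strap: the cap's centre always lies 40 mm from here along this frame's -y.
- strap (a joint): Swing of strap and cap about the hinge post, rad: 0 over the mouth, grows clockwise seen from above (the cap moves level towards the jar's -x side), up to 1.9. Moves easily, stays where left.
- clamp: Low grey bench clamp, screwed down. Origin on the bench under a clamped jar's centre. Base plate 10 mm thick, x -55 to 55, y -150 to 55 mm. Fixed jaw: face at y = +28 mm, 34 mm high, 56 wide. Moving jaw with rubber pad: face at y = -37 mm when open, 34 mm high, 50 wide; lowering the lever moves it up to 11 mm to +y, which pushes the jar to the fixed jaw and holds it. The lever is on the -y side.
- clamp_seat (a point): On the base plate's top (10 mm above the bench), midway between the open jaws (gap 65 mm along the clamp's y): where the middle of the jar's base goes. Axes as the clamp's.
- lever_grip (a point): Centre of the lever's black rubber grip (18 mm wide across the clamp's x, 20 mm deep, 95 mm long), 112 mm from the lever's hinge. Its -y points along the lever to the free end 48 mm further on. On its -x side a steel release paddle (56 mm long along the lever, centred here, 12 mm deep) stands 7 mm proud; a pinch across x presses it.
- lever_hinge (a point): On the lever's hinge axis, which runs along the clamp's x, 48 mm above the bench. Axes as the clamp's.
- lever (a joint): Lever angle, rad: at 0 it rises 0.95 rad above level towards the clamp's -y; grows as it goes down; 0.9 is fully down. Needs some 3 N at the grip and stays where left. A ratchet blocks it at about 0.15 unless the release paddle is pressed, and latches it again from about 0.85.
- release (a joint): Travel of the release paddle, m: 0 out, 0.0065 fully pressed; from 0.005 the ratchet is free. Spring, about 7 N at full press.
- round_jar: Bystander: round white jar with black lid, 60 mm diameter, 82 mm tall. Origin under its base.
- glue_bottle: Bystander: black bottle, 60 mm diameter, 160 mm tall. Origin under its base.
- bowl: Bystander: turned wooden bowl, 110 mm diameter, 50 mm tall. Origin under its base.
- chuck: Bystander: steel lathe chuck lying flat, 84 mm diameter, 44 mm tall. Origin under its base.
- mallet: Bystander: wooden mallet lying along its x, 260 mm long, 60 mm thick head at +x. Origin on the bench under its middle.
- sanding_block: Bystander: cork sanding block 70 x 45 x 25 mm. Origin under its base.
- gouge: Bystander: turning gouge lying along its x, 260 mm long, 26 mm thick. Origin on the bench under its middle.
Not all that is in view belongs to the job. Leave any blue or orange look-alike of the part that bears jar_center alone.

How it is judged (in metres and radians):
On the way, in this order (a step that is already met when the one before it is completed fails the run):
1. the jar stands upright on the clamp's plate between the open jaws, let go (x of jar_center in the frame of clamp between -0.015 and 0.015 m and y of jar_center in the frame of clamp between -0.012 and 0.006 m and z of jar_center in the frame of clamp below 0.044 m and angle between jar_center's own z axis and vertical below 0.1 rad and contact force between the fingers and jar below 0.1 N and value of joint lever below 0.5 rad), for 0.2 s.
2. the lever is fully down with the jar between the jaws (x of jar_center in the frame of clamp between -0.015 and 0.015 m and y of jar_center in the frame of clamp between -0.012 and 0.006 m and z of jar_center in the frame of clamp below 0.044 m and angle between jar_center's own z axis and vertical below 0.1 rad and value of joint lever above 0.8 rad), for 0.2 s.
3. the cap is unscrewed, still over the mouth (value of joint cap above 2.1 rad and value of joint strap below 0.8 rad), for 0.1 s.
At the end, for the whole second after the job is handed in: Jar upright (within 0.1 rad) on the clamp's plate, its axis within 15 mm of the clamp's origin along the clamp's x and -12 to +6 mm along y; lever joint above 0.8; cap joint above 1.9; strap joint above 1.1; all released and at rest (all of step 2 and value of joint cap above 1.9 rad and value of joint strap above 1.1 rad and velocity of joint strap below 0.1 rad/s and linear speed of jar below 0.02 m/s); the robot touches nothing.
It fails at once if a bystander is moved more than 40 mm (distance of any of round_jar, glue_bottle, bowl, chuck, mallet, sanding_block, gouge from where it was at the start of the episode above 0.04 m).
It fails at once if the lever is forced past its ratchet without the release (value of joint lever between 0.3 and 0.65 rad and value of joint release below 0.0025 m).
It fails at once if the jar is tipped over (angle between jar_center's own z axis and vertical above 0.6 rad).
It also fails if it takes over 72 s, if anything falls off the work surface, if the arm or the gripper's body presses on something with over 40 N, if the wrist force passes 120 N, or if a joint passes its speed limit or range.

## Robot

A 6-joint arm with a two-finger parallel gripper is mounted at the origin on the work surface. World frame = base frame: x ahead of the robot, y to its left, z up, the work surface at z = 0. Lengths are in mm, angles in degrees, forces in N, time in s.
With the tool pointing down it reaches from about 300 to 850 mm from the base axis. Payload 4.2 kg.
Tool frame: the origin (TCP) lies between the finger pads; the fingertips stand 11 mm ahead of it and the grasp point (between the pads) lies 8 mm behind it (env.tips_ahead is the distance from the TCP to the fingertips, in mm); z points along the fingers, y is the line along which they close (so a half turn about z gives the same grasp; the last joint's range is limited). The gripper opens to 91 mm and grips with 3 to 60 N. Pads are 32 mm wide; open, the fingers measure 118 mm over their backs; the gripper's body (76 mm by 178 mm) begins 60 mm behind the grasp point.
Start: joints at [-69.328, 18.312, 89.639, -0, 72.044, -1.146], TCP at [213.71, -533.826, 224.976] pointing down, gripper open.
Joint ranges: [-177.97, 177.97], [-48.28, 115.42], [12.27, 149.76], [-77.06, 257.06], [2.81, 150.46], [-146.56, 146.56]. Speed limits (degrees/s): [147.25, 147.25, 180, 180, 180, 180].

## Interface

Orientations are given as [roll, pitch, yaw] about the fixed x, y, z axes, in that order (R = Rz(yaw) Ry(pitch) Rx(roll)).
In Python, from workcell import env, cams gives the robot as it stands.
- The arm moves only by the tool step_arm, never from a script. Its arguments are lists of equal length, an entry for each row: "linear": the shift along the tool's x, y, z in units of 30 cm (1.0 is 30 cm), a list of three; "turn": the turn about the tool's z in units of 360 degrees (1.0 is 360 degrees). In form: {"linear": [[tx, ty, tz], ...], "turn": [turn, ...]}. A call has 1 to 20 rows; each row is the pose to reach, as a shift and turn from the pose commanded when the call began, along the tool's axes at that moment, turning the shorter way round; what a row does not reach only later rows make up. A row lasts 1/8 s, in which the tool goes at most 62.5 mm and 10.7 degrees, less where a joint would pass 70% of its speed; a pose out of reach is approached as far as the arm can. A call with a number of a shift or a turn outside -1 to 1 is refused whole. A call with a gripper value outside its range is refused whole. "fingers" is the closure, from -1 (fully open) to 1 (shut), so that 0 is half open, set as the call begins (left out, the last holds). The fingers move at their own pace and stop on an object; "force" is the grip in N (left out, the last holds). Time passes only in rows, so rows that repeat a pose let the fingers close. It gives the time, the measured TCP pose, the force, the opening and the grip force at its end, in the units of the state.
- env.state(): the state, without advancing time (a new reading comes with each control period).
- cams.grab_frame(name): name is "side" or "top" or "wrist"; returns a dict with "color" (384x512x3 uint8, blue, green, red), "fx", "fy", "cx", "cy" (pixels), "extrinsics" (4x4, takes a point from camera to world coordinates); the wrist camera has in their place "tool_from_camera" (4x4, takes a point from camera to tool coordinates, whose origin is the TCP and whose axes are the flange's). Camera axes: x right, y down, z forward; pixel columns grow to the right and rows downward; lengths in mm; the calibration is good to about 2 mm. A picture is of the moment at which its call begins: read the wrist's pose just before it. There is no depth.
- env.job_done(): hands the job in; it is judged then, once.
The state is a dict: "time_s": time; "qpos": joint angles; "qvel": joint speeds; "effort": joint torques, N m; "ee_pos": TCP position; "ee_rot": TCP orientation; "force": force on the tool from outside, world axes, zero at the start; "torque": the same for the moment, N m; "gripper_width": finger opening in mm; "gripper_force": force on a finger pad.
Only numpy, scipy, OpenCV 4.12 (cv2) and the standard library are available. Lean on these libraries where they do the work, as an engineer would, in place of code of your own. Each camera call takes 0.05 s, during which the arm holds its last target. There are 200 camera calls.

## Working session

There is one attempt and no reset: what is moved stays moved. The work goes in short steps, Python scripts to look and compute and a tool call to move; the robot and the scene stay as the last step left them, time stands still between calls to the robot, and variables do not carry over. Pictures are saved under pics/ and viewed, at most 10 in all, crops included, and the job is handed in when it is done.

Besides the shell and the picture viewer there is one more tool, called as a command line: name --pt "numbers of a row" for each row, then --argument value for the rest. step_arm: Moves the arm, as the interface text tells. Its arguments: {"type":"object","properties":{"linear":{"type":"array"},"turn":{"type":"array"},"fingers":{"type":"number"},"force":{"type":"number"}},"required":["linear","turn"]}

```bash
ls; mkdir -p pics; cat > h.py <<'E'
import numpy as np, cv2
from workcell import env, cams
from scipy.spatial.transform import Rotation as Ro
def grab(n):
    s=env.state(); f=cams.grab_frame(n)
    if 'extrinsics' in f: T=np.array(f['extrinsics'])
    else:
        W=np.eye(4); W[:3,:3]=Ro.from_euler('xyz',s['ee_rot'],degrees=True).as_matrix(); W[:3,3]=s['ee_pos']
        T=W@np.array(f['tool_from_camera'])
    return np.array(f['color']),T,f
def ray(T,f,u,v):
    d=T[:3,:3]@np.array([(u-f['cx'])/f['fx'],(v-f['cy'])/f['fy'],1]); return T[:3,3],d
def onz(T,f,u,v,z):
    o,d=ray(T,f,u,v); return o+d*(z-o[2])/d[2]
def proj(T,f,p):
    q=np.linalg.inv(T)@np.append(p,1); return q[0]/q[2]*f['fx']+f['cx'],q[1]/q[2]*f['fy']+f['cy']
E
python3 - <<'E'
from h import *
a,T,f=grab('top'); print(T.round(3),f['fx'],f['fy'],f['cx'],f['cy']); b,T2,f2=grab('side'); print(T2.round(3),f2['fx'])
cv2.imwrite('pics/top0.png',a); cv2.imwrite('pics/side0.png',b)
np.savez('f0.npz',T=T,T2=T2,a=a,b=b)
cv2.imwrite('pics/both.png',np.hstack([a,b])[:, :])
cv2.imwrite('pics/t1.png',cv2.resize(a,(800,600),interpolation=cv2.INTER_CUBIC));cv2.imwrite('pics/s1.png',cv2.resize(b,(800,600),interpolation=cv2.INTER_CUBIC))
print(env.state(), env.tips_ahead)
E
```

```text
pics
[[-7.000000e-03 -9.960000e-01  8.700000e-02  4.738190e+02]
 [-1.000000e+00  5.000000e-03 -2.000000e-02  1.771000e+01]
 [ 2.000000e-02 -8.700000e-02 -9.960000e-01  1.149526e+03]
 [ 0.000000e+00  0.000000e+00  0.000000e+00  1.000000e+00]] 423.1659990558906 423.1659990558906 252.61779458583726 190.43027355501863
[[-9.79000e-01 -1.60000e-01  1.29000e-01  4.17927e+02]
 [-2.05000e-01  7.59000e-01 -6.19000e-01  6.82276e+02]
 [ 1.00000e-03 -6.32000e-01 -7.75000e-01  9.63585e+02]
 [ 0.00000e+00  0.00000e+00  0.00000e+00  1.00000e+00]] 368.56235925557996
{'time_s': 0.1, 'qpos': array([-6.93297864e+01,  1.83478111e+01,  8.96994933e+01,  1.02181826e-03,
        7.20427074e+01, -1.14610853e+00]), 'qvel': array([ 0.13593565, -0.03515822, -0.23134449,  0.04095153, -0.01586956,
        0.03400394]), 'effort': array([ 4.14859487e-04, -4.13331628e+01, -2.32510132e+01,  7.29598291e-02,
        4.21874668e-02, -4.93059486e-05]), 'ee_pos': array([ 213.54140693, -533.41609606,  224.2054807 ]), 'ee_rot': array([-1.79910026e+02, -2.77177089e-03,  2.18160041e+01]), 'force': array([-0.78740867, -0.44826578,  1.45441347]), 'torque': array([ 0.02002294,  0.02176202, -0.00186933]), 'gripper_force': 0.0, 'gripper_width': 90.8850937513526} 11.0
```

View pics/t1.png

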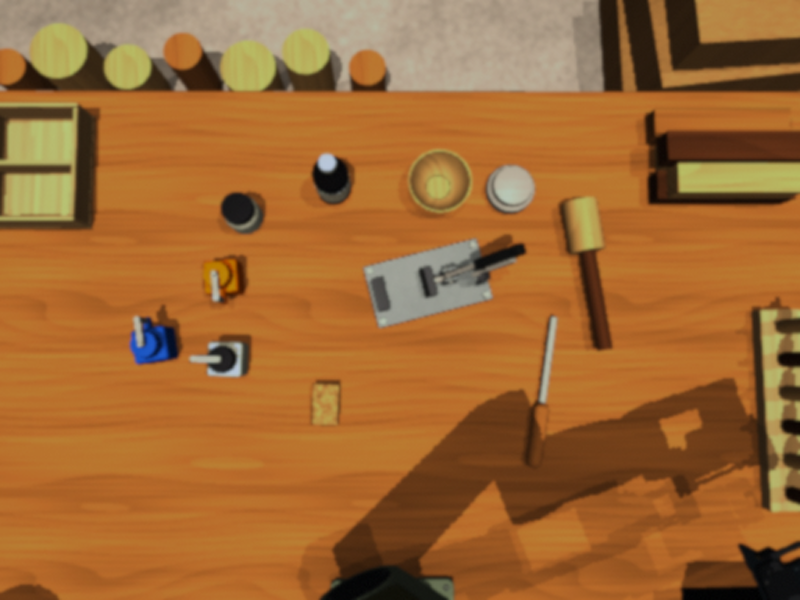

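View pics/s1.png

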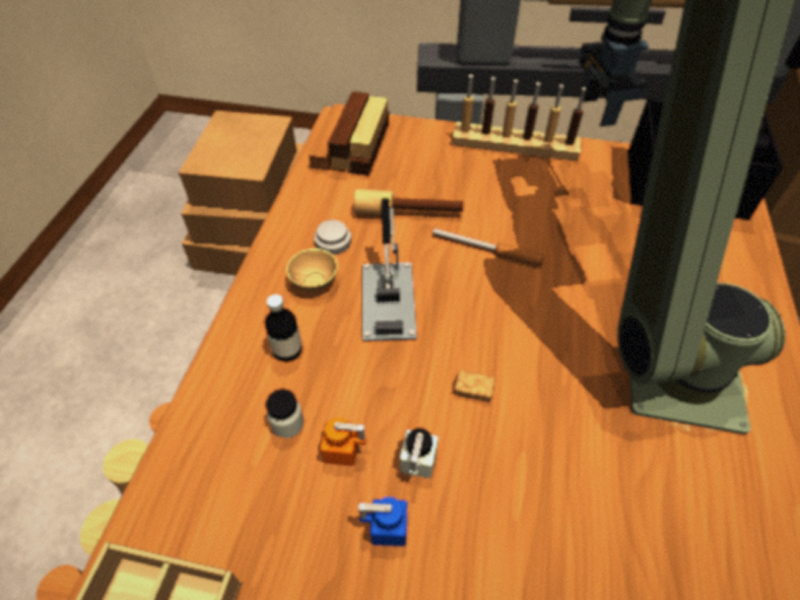

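The top view (800 px scale) shows three candidates: the white jar at (225,358) with its strap running left (+y), an orange one at (220,278) and a blue one at (153,342). The white square body fits the description. The other white one with a black lid, at (240,210), is round and is a bystander. The clamp is at (430,283), with its lever pointing right (about -y). Next I'll measure these and make the confirming crop.

```bash
python3 - <<'E'
from h import *
z=np.load('f0.npz'); a=z['a'];T=z['T']
f=dict(fx=423.166,fy=423.166,cx=252.618,cy=190.43)
hsv=cv2.cvtColor(a,cv2.COLOR_BGR2HSV)
def comp(m,c,r):
    M=np.zeros_like(m); x,y=int(c[0]*.64),int(c[1]*.64); M[y-r:y+r,x-r:x+r]=m[y-r:y+r,x-r:x+r]
    n,l,s,ce=cv2.connectedComponentsWithStats(M); i=1+np.argmax(s[1:,4]); return (l==i).astype(np.uint8),s[i],ce[i]
low=((hsv[...,1]<70)&(hsv[...,2]>90)).astype(np.uint8)
# plate
m,s,c=comp(low,(420,283),55); print('plate',s,c)
P=np.argwhere(m)[:,::-1]
r=cv2.minAreaRect(P.astype(np.float32)); bx=cv2.boxPoints(r)
W=np.array([onz(T,f,*p,10) for p in bx]); print(bx.round(1)/.64,W.round(1),W.mean(0))
for i in range(4): d=W[(i+1)%4]-W[i]; print(np.linalg.norm(d).round(1),np.degrees(np.arctan2(d[1],d[0])).round(1))
# jar: white + black inside
m,s,c=comp(low,(225,358),25);print('jar',s,c)
blk=((hsv[...,2]<60)).astype(np.uint8)
m2,s2,c2=comp(blk,(225,358),14);print('cap',s2,c2,onz(T,f,*c2,88))
cr=a[205:260,105:175]; print('ok')
b=cv2.resize(a[195:265,80:190],(440,280),interpolation=cv2.INTER_CUBIC)
c=cv2.resize(a[140:220,225:345],(480,320),interpolation=cv2.INTER_CUBIC)
o=np.zeros((600,480,3),np.uint8);o[:280,:440]=b;o[280:]=c
cv2.imwrite('pics/crop1.png',o)
E
```

```text
plate [ 233  153   90   56 2538] [273.7998424  180.80378251]
[[362.8125  267.03125]
 [495.78125 232.34375]
 [511.25003 292.5    ]
 [378.4375  327.03125]] [[ 627.    49.6   10. ]
 [ 687.1 -183.1   10. ]
 [ 581.4 -208.2   10. ]
 [ 522.6   23.    10. ]] [604.54214435 -79.65739437  10.        ]
240.4 -75.5
108.7 -166.6
238.6 104.3
107.7 14.3
jar [133 219  23  22 236] [146.3220339  229.61440678]
cap [135 222  16  16 161] [143.11180124 229.1242236 ] [471.40571722 269.004069    88.        ]
ok
```

View pics/crop1.png

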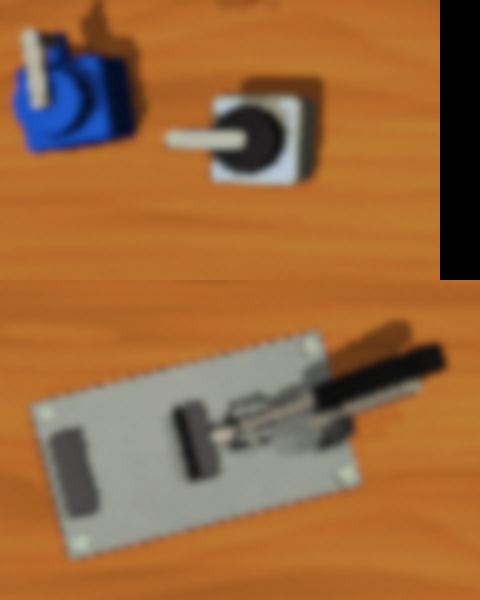

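The crop confirms the target: the white square body with the black cap at about (245,138) and its strap pointing left. The clamp's fixed jaw is on the left, and the paddle is on the lever's lower (clamp -x) side. I'll move towards the jar now.

step_arm --pt "0.6 -0.72 -0.1" --pt "0.6 -0.72 -0.1" --pt "0.6 -0.72 -0.1" --pt "0.6 -0.72 -0.1" --pt "0.6 -0.72 -0.1" --pt "0.6 -0.72 -0.1" --turn '[0,0,0,0,0,0]'

```text
time_s: 0.85
ee_pos: [300.8, -264.7, 255.2]
ee_rot: [180.0, -0.0, 22.0]
force: [-0.0, -1.0, 0.4]
gripper_width: 91.2
gripper_force: 0.0
```

```bash
python3 - <<'E'
from h import *
s=env.state();print(s['time_s'],s['ee_pos'],s['ee_rot'],s['qpos'].round(1))
a,T,f=grab('wrist'); print(np.array(f['tool_from_camera']).round(3),f['fx'],f['cx'],f['cy'])
E
```

```text
0.85 [ 300.75025727 -264.68745527  255.16841509] [ 1.79976370e+02 -1.40372930e-02  2.20231055e+01] [-43.    1.1 106.8   0.   72.1  25. ]
[[-0.00000e+00 -9.63000e-01 -2.68000e-01  7.48010e+01]
 [ 1.00000e+00 -1.00000e-03  1.00000e-03 -1.39400e+00]
 [-1.00000e-03 -2.68000e-01  9.63000e-01 -1.59088e+02]
 [ 0.00000e+00  0.00000e+00  0.00000e+00  1.00000e+00]] 277.4933236892934 260.09965042551437 196.161812656666
```

step_arm --pt "1.0 -0.28 0" --pt "1.0 -0.28 0" --pt "1.0 -0.28 0" --pt "1.0 -0.28 0" --pt "1.0 -0.28 0" --pt "1.0 -0.28 0" --pt "1.0 -0.28 0" --pt "1.0 -0.28 0" --pt "1.0 -0.28 0" --pt "1.0 -0.28 0" --turn '[-0.23,-0.23,-0.23,-0.23,-0.23,-0.23,-0.23,-0.23,-0.23,-0.23]'

```text
time_s: 2.15
ee_pos: [547.9, -77.8, 254.5]
ee_rot: [-180.0, 0.0, 104.4]
force: [0.2, -0.7, 0.3]
gripper_width: 91.0
gripper_force: 0.0
```

```bash
python3 - <<'E'
from h import *
import pickle
s=env.state();print(s['time_s'],s['ee_pos'],s['ee_rot'],s['qpos'].round(1),s['qvel'].round(1))
a,T,f=grab('wrist'); pickle.dump((a,T,{k:f[k] for k in('fx','fy','cx','cy')}),open('w1.pkl','wb'))
cv2.imwrite('pics/w1.png',cv2.resize(a,(800,600),interpolation=cv2.INTER_CUBIC))
E
```

```text
2.15 [547.94194924 -77.77248386 254.51749891] [-1.79966020e+02  3.78923217e-04  1.04445555e+02] [ -9.3  15.4  89.5  -0.   75.1 -23.7] [ 0.4 -0.3 -0.   0.1  0.1 -0.3]
```

View pics/w1.png

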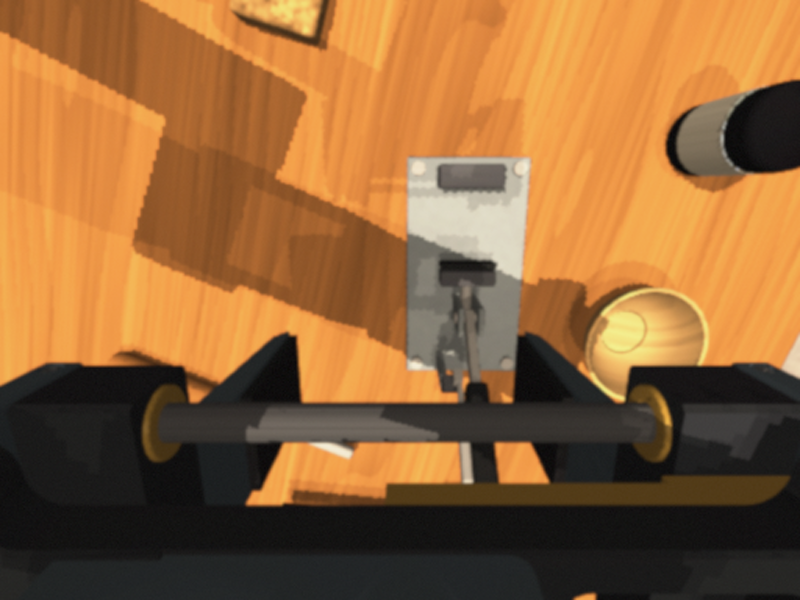

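The wrist view shows the plate corners at (407,157), (531,157), (407,371) and (516,371). The fixed jaw spans (438–505, 165–190) and the moving jaw with its black pad is at (440–496, 260–285).

```bash
python3 - <<'E'
from h import *
import pickle
a,T,f=pickle.load(open('w1.pkl','rb')); k=.64
C=[onz(T,f,u*k,v*k,10) for u,v in((407,157),(531,157),(516,371),(407,371))]
for c in C: print(c.round(1))
d=C[1]-C[0]; print('w',np.linalg.norm(d),np.degrees(np.arctan2(d[1],d[0])))
d=C[0]-C[3]; print('l',np.linalg.norm(d),np.degrees(np.arctan2(d[1],d[0]))-90)
d=C[1]-C[2]; print('r',np.linalg.norm(d),np.degrees(np.arctan2(d[1],d[0]))-90)
th=np.radians(14.3); ey=np.array([-np.sin(th),np.cos(th)]);ex=np.array([ey[1],-ey[0]])
m=(C[0]+C[1])[:2]/2; m2=(C[2]+C[3])[:2]/2
O=m-55*ey; print('O',O,m2+150*ey)
# jaw edges in clamp coords, top at z 34/44
for z in(34,44):
  for n,u,v in(('fixed near',472,188),('fL',438,176),('fR',505,176),('mov front',467,261),('mL',440,272),('mR',496,272)):
    p=onz(T,f,u*k,v*k,z)[:2]-O; print(z,n,(p@ex).round(1),(p@ey).round(1))
E
```

```text
[522.   20.1  10. ]
[627.8  47.3  10. ]
[ 679.3 -150.4   10. ]
[ 573.  -177.8   10. ]
w 109.28619030391332 14.418853915914633
l 204.30520040147312 14.4440416571571
r 204.24012208275013 14.598667306123673
O [588.49813008 -19.61022391] [589.08273814 -18.70884885]
34 fixed near 0.3 28.8
34 fL -28.6 38.4
34 fR 27.6 38.5
34 mov front -1.5 -33.4
34 mL -25.1 -43.3
34 mR 24.7 -43.2
44 fixed near -1.1 28.8
44 fL -29.3 38.2
44 fR 25.4 38.3
44 mov front -2.9 -31.7
44 mL -25.8 -41.4
44 mR 22.6 -41.3
```

step_arm --pt "0.96 -0.02 0" --pt "0.96 -0.02 0" --pt "0.96 -0.02 0" --pt "0.96 -0.02 0" --pt "0.96 -0.02 0" --pt "0.96 -0.02 0" --pt "0.96 -0.02 0" --pt "0.96 -0.02 0" --turn '[0.04,0.04,0.04,0.04,0.04,0.04,0.04,0.04]'

```text
time_s: 3.2
ee_pos: [469.7, 199.0, 254.9]
ee_rot: [180.0, 0.0, 90.1]
force: [-0.3, -0.3, -0.6]
gripper_width: 91.1
gripper_force: 0.0
```

```bash
python3 - <<'E'
from h import *
import pickle
s=env.state();print(s['time_s'],s['ee_pos'],s['ee_rot'],s['qpos'].round(1),s['qvel'].round(1))
a,T,f=grab('wrist'); pickle.dump((a,T,{k:f[k] for k in('fx','fy','cx','cy')}),open('w2.pkl','wb'))
u,v=proj(T,f,[471,269,60]); print(u,v)
u,v=int(u),int(v); x0=max(u-70,0);y0=max(v-50,0); print(x0,y0)
cv2.imwrite('pics/w2.png',cv2.resize(a[y0:y0+105,x0:x0+140],None,fx=5,fy=5,interpolation=cv2.INTER_CUBIC))
E
```

```text
3.2 [469.74850788 199.04822751 254.88611733] [1.79996942e+02 2.83665745e-02 9.00998315e+01] [21.7 11.4 94.9 -0.  73.8 21.6] [-0.2 -0.1 -0.   0.2  0.   0. ]
262.25681068590194 124.31484184447922
192 74
```

View pics/w2.png

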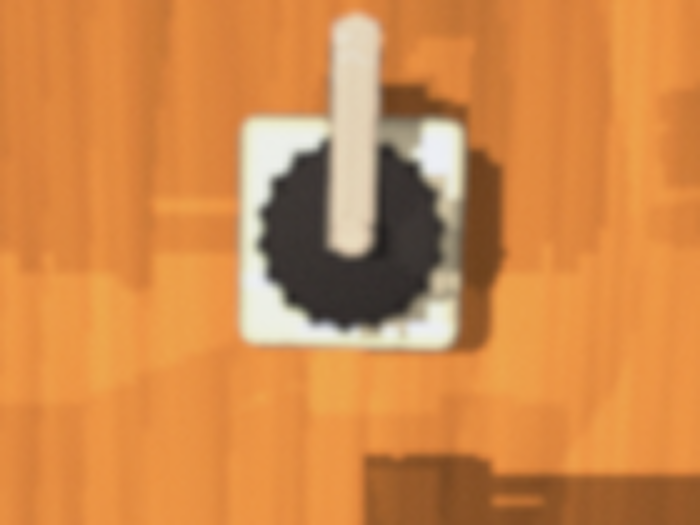

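The crop shows the shoulder corners at (243,118), (465,118), (458,348) and (241,342), the cap centre at (351,233), and the strap running straight up.

```bash
python3 - <<'E'
from h import *
import pickle
a,T,f=pickle.load(open('w2.pkl','rb'))
g=lambda u,v,z:onz(T,f,192+u/5,74+v/5,z)
C=[g(u,v,60) for u,v in((243,118),(465,118),(458,348),(241,342))]
print(np.round(C,1),np.mean(C,0))
for i in range(4): d=C[(i+1)%4]-C[i]; print(np.linalg.norm(d),np.degrees(np.arctan2(d[1],d[0])))
print('cap',g(351,233,88),'strap',g(354,27,100),g(351,240,100))
E
```

```text
[[444.8 300.1  60. ]
 [498.3 300.2  60. ]
 [497.9 245.6  60. ]
 [443.4 247.   60. ]] [471.09560261 273.21100298  60.        ]
53.49232480863093 0.07596878875491223
54.6494473974592 -90.3867523294974
54.576716349593866 178.5180537120701
53.18518031215339 88.45382754224008
cap [470.71945968 273.60265007  88.        ] strap [471.12500253 315.4644695  100.        ] [470.64071143 272.20162034 100.        ]
```

step_arm --pt "0.247 0.004 0" --pt "0.247 0.004 0.1" --pt "0.247 0.004 0.3" --pt "0.247 0.004 0.5" --pt "0.247 0.004 0.65" --pt "0.247 0.004 0.716" --pt "0.247 0.004 0.716" --pt "0.247 0.004 0.716" --pt "0.247 0.004 0.716" --turn '[0,0,0,0,0,0,0,0,0]'

```text
time_s: 4.38
ee_pos: [471.3, 274.6, 41.5]
ee_rot: [179.9, -0.1, 90.2]
force: [0.9, -0.4, 0.5]
gripper_width: 91.5
gripper_force: 0.0
```

step_arm --pt "0 0 0" --pt "0 0 0" --pt "0 0 0" --pt "0 0 0" --pt "0 0 0" --pt "0 0 0" --pt "0 0 0" --pt "0 0 0" --turn '[0,0,0,0,0,0,0,0]' --fingers 1 --force 30

```text
time_s: 5.38
ee_pos: [470.6, 274.6, 40.2]
ee_rot: [180.0, -0.0, 90.2]
force: [1.6, 1.6, 0.8]
gripper_width: 55.7
gripper_force: 29.8
```

step_arm --pt "0 0 -0.1" --pt "0 0 -0.25" --pt "0 0 -0.25" --pt "-0.15 0.06 -0.25" --pt "-0.3 0.12 -0.25" --pt "-0.45 0.18 -0.25" --pt "-0.6 0.24 -0.25" --pt "-0.75 0.3 -0.25" --pt "-0.88 0.35 -0.25" --pt "-0.96 0.38 -0.25" --pt "-0.99 0.392 -0.25" --pt "-0.99 0.392 -0.25" --pt "-0.99 0.392 -0.25" --pt "-0.99 0.392 -0.25" --turn '[0,0,0,-0.01,-0.02,-0.03,-0.04,-0.04,-0.04,-0.04,-0.04,-0.04,-0.04,-0.04]'

```text
time_s: 7.12
ee_pos: [588.6, -21.2, 115.1]
ee_rot: [-180.0, -0.0, 104.7]
force: [0.4, -0.3, -3.2]
gripper_width: 55.7
gripper_force: 29.8
```

```bash
python3 - <<'E'
from h import *
s=env.state();print(s['time_s'],s['ee_pos'],s['ee_rot'],s['gripper_width'],s['force'])
O=np.array([588.7,-19.1]);th=np.radians(14.5);ex=np.array([np.cos(th),np.sin(th)]);ey=np.array([-ex[1],ex[0]])
p=s['ee_pos'][:2]-O; print(p@ex,p@ey)
E
```

```text
7.125 [588.57175545 -21.19146011 115.09059897] [-1.79979410e+02 -1.38785399e-02  1.04692371e+02] 55.74792443721304 [ 0.44058575 -0.25496325 -3.24445292]
-0.6478194534707569 -1.9927322974181545
```

step_arm --pt "-0.004 0 0" --pt "-0.004 0 0.08" --pt "-0.004 0 0.14" --pt "-0.004 0 0.18" --pt "-0.004 0 0.205" --pt "-0.004 0 0.213" --pt "-0.004 0 0.217" --pt "-0.004 0 0.217" --pt "-0.004 0 0.217" --turn '[0,0,0,0,0,0,0,0,0]'

```text
time_s: 8.25
ee_pos: [589.5, -23.4, 50.4]
ee_rot: [180.0, 0.0, 104.6]
force: [-0.2, 0.7, -2.9]
gripper_width: 55.8
gripper_force: 29.8
```

step_arm --pt "0 0 0.003" --pt "0 0 0.003" --pt "0 0 0.003" --turn '[0,0,0]'

```text
time_s: 8.62
ee_pos: [589.6, -23.4, 50.2]
ee_rot: [179.9, 0.0, 104.6]
force: [-0.6, 0.7, 5.3]
gripper_width: 56.1
gripper_force: 29.8
```

step_arm --pt "0 0 0" --pt "0 0 0" --pt "0 0 0" --pt "0 0 0" --pt "0 0 0" --pt "0 0 0" --pt "0 0 -0.1" --pt "0 0 -0.3" --pt "0 0 -0.5" --pt "0 0 -0.63" --pt "0 0 -0.63" --pt "0 0 -0.63" --turn '[0,0,0,0,0,0,0,0,0,0,0,0]' --fingers -1

```text
time_s: 10.12
ee_pos: [588.6, -23.3, 237.2]
ee_rot: [-179.9, -0.0, 104.6]
force: [-0.4, -0.8, -0.5]
gripper_width: 90.8
gripper_force: 0.0
```

```bash
python3 - <<'E'
from h import *
import pickle
s=env.state();print(s['time_s'],s['ee_pos'],s['ee_rot'],s['force'])
a,T,f=grab('wrist'); pickle.dump((a,T,{k:f[k] for k in('fx','fy','cx','cy')}),open('w3.pkl','wb'))
b,T2,f2=grab('side'); pickle.dump((b,T2,{k:f2[k] for k in('fx','fy','cx','cy')}),open('s3.pkl','wb'))
u,v=proj(T2,f2,[600,-70,60]); print(u,v); u=int(u);v=int(v); x0,y0=u-50,v-60; print(x0,y0)
o=np.zeros((500,800,3),np.uint8)
o[:480,:400]=cv2.resize(b[y0:y0+120,x0:x0+100],(400,480),interpolation=cv2.INTER_CUBIC)
o[:300,400:]=cv2.resize(a,(400,300))
cv2.imwrite('pics/c3.png',o)
E
```

```text
10.125 [588.62452327 -23.32604855 237.2152386 ] [-1.79906953e+02 -2.34664161e-02  1.04617566e+02] [-0.40491163 -0.76101809 -0.47508672]
248.07499924205663 179.8292828502551
198 119
```

View pics/c3.png

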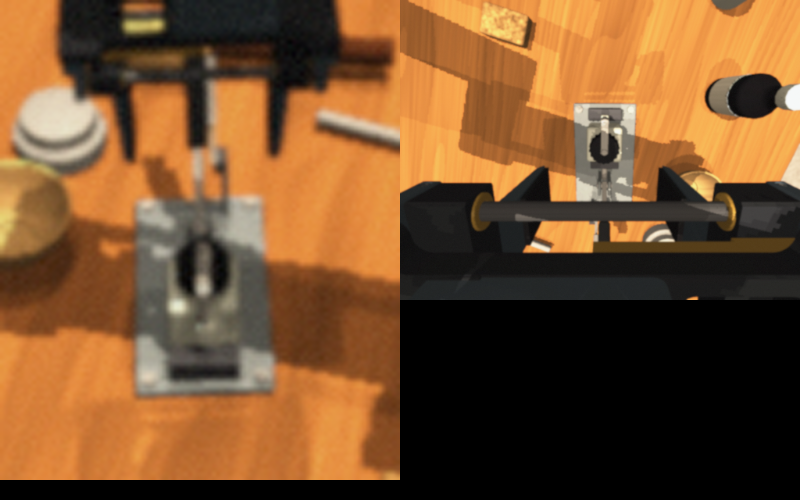

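The picture shows the jar standing between the jaws with its strap towards the fixed jaw. Next I'll locate the lever grip using the initial top and side views.

```bash
python3 - <<'E'
from h import *
z=np.load('f0.npz'); a,b,T,T2=z['a'],z['b'],z['T'],z['T2']
f=dict(fx=423.166,fy=423.166,cx=252.618,cy=190.43)
_,_,f2=grab('side')
O=np.array([588.7,-19.1]);th=np.radians(14.5);ex=np.array([np.cos(th),np.sin(th)]);ey=np.array([-ex[1],ex[0]])
def cl(p): q=p[:2]-O; return np.round([q@ex,q@ey,p[2]],1)
def ctr(img,x0,x1,y0,y1,t):
    m=(img[y0:y1,x0:x1].max(2)<t).astype(np.uint8); n,l,s,c=cv2.connectedComponentsWithStats(m); i=1+np.argmax(s[1:,4])
    pts=np.argwhere(l==i)[:,::-1]+[x0,y0]; r=cv2.minAreaRect(pts.astype(np.float32)); return r, s[i]+[x0,y0,0,0,0]
rt,st=ctr(a,302,340,152,175,60); rs,ss=ctr(b,238,256,122,160,60); print(rt,st); print(rs,ss)
def tri(p,q):
    o1,d1=ray(T,f,*p); o2,d2=ray(T2,f2,*q); d1/=np.linalg.norm(d1);d2/=np.linalg.norm(d2)
    t=np.linalg.lstsq(np.array([d1,-d2]).T,o2-o1,rcond=None)[0]; A=o1+t[0]*d1;B=o2+t[1]*d2; return (A+B)/2,np.linalg.norm(A-B)
print('tri',*[(cl(p),e) for p,e in[tri(rt[0],rs[0])]])
print('top@139',cl(onz(T,f,*rt[0],139)),'side@139',cl(onz(T2,f2,*rs[0],139)))
print('crop centre', cl(onz(T,f,319.5,164.2,139)), 'end@178',cl(onz(T,f,335.,158.7,178)),'start@100',cl(onz(T,f,304,168.5,100)))
E
```

```text
((318.7511291503906, 163.8031768798828), (6.9957966804504395, 33.29730224609375), 70.34617614746094) [303 157  33  16 220]
((245.5, 141.0), (26.0, 5.0), 90.0) [243 128   6  27 101]
tri (array([   1.1, -149. ,  139.4]), np.float64(2.0244390075803294))
top@139 [ 1.000e-01 -1.489e+02  1.390e+02] side@139 [   2.1 -149.7  139. ]
crop centre [  -1.3 -150.4  139. ] end@178 [  -1.9 -180.7  178. ] start@100 [   2. -118.  100.]
```

step_arm --pt "-0.15 0.004 0" --pt "-0.3 0.004 0" --pt "-0.43 0.004 0" --pt "-0.483 0.004 0" --pt "-0.483 0.004 0" --pt "-0.483 0.004 0.1" --pt "-0.483 0.004 0.22" --pt "-0.483 0.004 0.31" --pt "-0.483 0.004 0.354" --pt "-0.483 0.004 0.354" --pt "-0.483 0.004 0.354" --turn '[0,0,0,0,0,0,0,0,0,0,0]' --fingers -0.2

```text
time_s: 11.65
ee_pos: [627.8, -163.0, 133.3]
ee_rot: [179.9, 0.1, 104.6]
force: [-0.0, -0.6, 0.4]
gripper_width: 54.8
gripper_force: 0.0
```

step_arm --pt "0 0 0" --pt "0 0 0" --pt "0 0 0" --pt "0 0 0" --pt "0 0 0" --pt "0 0 0" --turn '[0,0,0,0,0,0]' --fingers 1 --force 25

```text
time_s: 12.4
ee_pos: [626.1, -163.9, 132.3]
ee_rot: [-179.9, 0.0, 104.5]
force: [-5.6, -1.7, 4.5]
gripper_width: 17.8
gripper_force: 25.0
```

```bash
python3 - <<'E'
from h import *
s=env.state();print(s['time_s'],s['ee_pos'],s['ee_rot'],s['force'],s['gripper_width'])
O=np.array([588.7,-19.1]);th=np.radians(14.5);ex=np.array([np.cos(th),np.sin(th)]);ey=np.array([-ex[1],ex[0]])
q=s['ee_pos'][:2]-O;print(q@ex,q@ey)
y0,z0=-149.,139.
for L in np.arange(0,.901,.1):
    a=.95-L; print(round(L,2),((-84-112*np.cos(a))-y0)/300,(z0-48-112*np.sin(a))/300)
E
```

```text
12.4 [ 626.08642032 -163.94607363  132.27140889] [-1.79906390e+02  1.48281245e-02  1.04543066e+02] [-5.58168175 -1.71756983  4.50907931] 17.794252328556297
-0.07098588858907087 -149.59319647683432
0.0 -0.0004950200665165502 -0.00034178845469952536
0.1 -0.02972704113039337 0.022855315414290703
0.2 -0.05649717771289318 0.04885486292462195
0.3 -0.0805379514583142 0.0773970751918786
0.4 -0.10160915490221555 0.10819676786588728
0.5 -0.1195002515449994 0.14094620059847404
0.6 -0.13403247946302144 0.17531815188329822
0.7 -0.14506063743864075 0.21096918854497815
0.8 -0.1524745357627891 0.24754309720985632
0.9 -0.1562000972141207 0.2846744434722801
```

step_arm --pt "-0.015 0 0.011" --pt "-0.03 0 0.023" --pt "-0.043 0 0.036" --pt "-0.056 0 0.049" --pt "-0.069 0 0.063" --pt "-0.069 0 0.063" --pt "-0.069 0 0.063" --turn '[0,0,0,0,0,0,0]'

```text
time_s: 13.28
ee_pos: [630.9, -183.1, 112.7]
ee_rot: [-179.9, -0.1, 104.5]
force: [-5.3, -1.0, 1.4]
gripper_width: 18.2
gripper_force: 25.0
```

step_arm --pt "-0.012 0 0.014" --pt "-0.023 0 0.03" --pt "-0.033 0 0.045" --pt "-0.042 0 0.061" --pt "-0.05 0 0.078" --pt "-0.058 0 0.095" --pt "-0.065 0 0.112" --pt "-0.071 0 0.13" --pt "-0.076 0 0.148" --pt "-0.08 0 0.166" --pt "-0.083 0 0.184" --pt "-0.086 0 0.203" --pt "-0.087 0 0.218" --pt "-0.088 0 0.228" --pt "-0.088 0 0.232" --pt "-0.088 0 0.232" --pt "-0.088 0 0.232" --turn '[0,0,0,0,0,0,0,0,0,0,0,0,0,0,0,0,0]'

```text
time_s: 15.4
ee_pos: [637.2, -207.6, 49.0]
ee_rot: [-179.9, -0.1, 104.5]
force: [-14.2, 5.1, 30.7]
gripper_width: 17.9
gripper_force: 25.0
```

step_arm --pt "0 0 0.004" --pt "0 0 0.004" --pt "0 0 0" --turn '[0,0,0]'

```text
time_s: 15.78
ee_pos: [637.3, -207.7, 48.5]
ee_rot: [-179.9, -0.1, 104.5]
force: [-11.7, 4.6, 24.0]
gripper_width: 18.0
gripper_force: 25.0
```

step_arm --pt "0 0 0" --pt "0 0 0" --pt "0 0 0" --pt "0 0 0" --pt "0 0 -0.1" --pt "0 0 -0.3" --pt "0 0 -0.5" --pt "0 0 -0.6" --pt "0 0 -0.6" --turn '[0,0,0,0,0,0,0,0,0]' --fingers -0.2

```text
time_s: 16.9
ee_pos: [640.6, -209.2, 226.4]
ee_rot: [179.7, 0.2, 104.6]
force: [1.0, -0.7, -0.5]
gripper_width: 54.6
gripper_force: 0.0
```

```bash
python3 - <<'E'
from h import *
import pickle
s=env.state();print(s['time_s'],s['ee_pos'],s['ee_rot'],s['force'])
a,T,f=grab('wrist'); pickle.dump((a,T,{k:f[k] for k in('fx','fy','cx','cy')}),open('w4.pkl','wb'))
u,v=proj(T,f,[589.8,-23.5,98]); print(u,v)
o=np.zeros((600,800,3),np.uint8)
o[:300,:400]=cv2.resize(a,(400,300))
u,v=int(u),int(v);x0=u-40;y0=max(v-50,0);print(x0,y0)
o[:500,400:]=cv2.resize(a[y0:y0+100,x0:x0+80],(400,500),interpolation=cv2.INTER_CUBIC)
b,T2,f2=grab('side'); o[300:600,:250]=cv2.resize(b[119:239,198:298],(250,300),interpolation=cv2.INTER_CUBIC)
cv2.imwrite('pics/c4.png',o)
E
```

```text
16.9 [ 640.59194163 -209.19922084  226.43241695] [179.66654137   0.21003713 104.62828575] [ 0.99119449 -0.71486424 -0.48779974]
257.8409577586105 -17.62140601716834
217 0
```

View pics/c4.png

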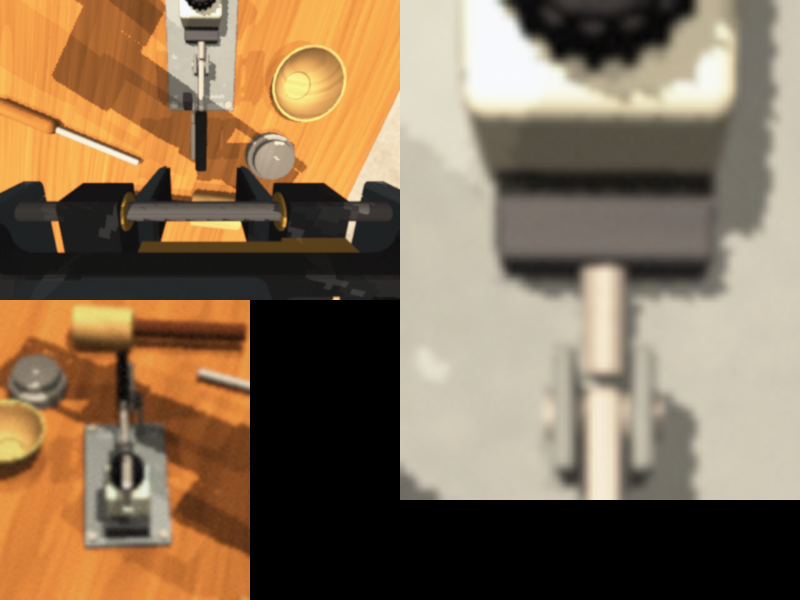

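The picture shows the lever level, with its black grip end at (200,165) in the inset, and the moving jaw's pad pressed against the jar. Next is the cap: I'll move in and measure it once from the wrist camera.

step_arm --pt "0.15 0 0" --pt "0.3 0 0" --pt "0.417 0 0" --pt "0.417 0 0" --pt "0.417 0 0" --pt "0.417 0 0" --turn '[0,0,0,0,0,0]' --fingers -1

```text
time_s: 17.75
ee_pos: [607.4, -88.7, 222.5]
ee_rot: [-179.9, -0.0, 104.6]
force: [-0.0, -0.3, 0.4]
gripper_width: 91.0
gripper_force: 0.0
```

```bash
python3 - <<'E'
from h import *
s=env.state();print(s['time_s'],s['ee_pos'],s['ee_rot'],s['qvel'].round(1))
a,T,f=grab('wrist')
O=np.array([588.7,-19.1]);th=np.radians(14.5);ex=np.array([np.cos(th),np.sin(th)]);ey=np.array([-ex[1],ex[0]])
u,v=map(int,proj(T,f,[588.4,-19.2,98])); print(u,v)
w=a[v-35:v+35,u-35:u+35]; m=(w.max(2)<75).astype(np.uint8)
n,l,st,c=cv2.connectedComponentsWithStats(m);
for i in range(1,n):
    if st[i,4]>60: print(st[i],c[i],onz(T,f,u-35+st[i,0]+st[i,2]/2,v-35+st[i,1]+st[i,3]/2,98))
P=np.argwhere(l==1+np.argmax(st[1:,4]))[:,::-1].astype(np.float32); (cx,cy),r=cv2.minEnclosingCircle(P); p=onz(T,f,cx+u-35,cy+v-35,98);print(cx,cy,r,p)
q=s['ee_pos'][:2]-O;print('tcp clamp',q@ex,q@ey,'cap clamp',(p[:2]-O)@ex,(p[:2]-O)@ey)
cv2.imwrite('pics/w5.png',cv2.resize(w,None,fx=7,fy=7,interpolation=cv2.INTER_CUBIC))
E
```

```text
17.75 [607.39441672 -88.74923829 222.50507328] [-1.79931133e+02 -1.08898216e-02  1.04555049e+02] [-0.1 -0.1 -0.3  0.1  0.1  0.1]
260 123
[ 14  15  42  41 967] [34.53050672 37.40951396] [587.94818262 -18.9656769   98.        ]
[ 16  61  34   9 207] [29.52173913 65.68599034] [593.38536704 -48.06069188  98.        ]
34.724395751953125 34.68621826171875 20.987754821777344 [587.48944864 -18.28095254  98.        ]
tcp clamp 0.6601788714509712 -72.11145383583784 cap clamp -0.9669193385115478 1.0960567220507136
```

View pics/w5.png

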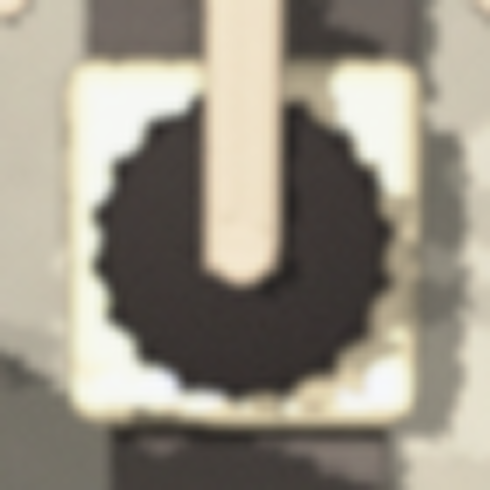

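The crop shows the cap centred at about (241,245), with the strap straight along the clamp's +y, as expected.

step_arm --pt "0.15 -0.005 0" --pt "0.242 -0.005 0" --pt "0.242 -0.005 0" --pt "0.242 -0.005 0.15" --pt "0.242 -0.005 0.3" --pt "0.242 -0.005 0.4" --pt "0.242 -0.005 0.45" --pt "0.242 -0.005 0.458" --pt "0.242 -0.005 0.458" --pt "0.242 -0.005 0.458" --turn '[0.02,0.045,0.0694,0.0694,0.0694,0.0694,0.0694,0.0694,0.0694,0.0694]'

```text
time_s: 19.05
ee_pos: [588.5, -18.0, 87.3]
ee_rot: [179.8, -0.0, 79.6]
force: [-0.1, 1.4, -0.8]
gripper_width: 91.2
gripper_force: 0.0
```

step_arm --pt "0 0 0" --pt "0 0 0" --pt "0 0 0" --pt "0 0 0" --pt "0 0 0" --pt "0 0 0" --turn '[0,0,0,0,0,0]' --fingers 1 --force 30

```text
time_s: 19.8
ee_pos: [587.9, -18.1, 86.1]
ee_rot: [180.0, 0.0, 79.6]
force: [0.5, -2.7, -0.4]
gripper_width: 43.7
gripper_force: 30.0
```

step_arm --pt "0 0 -0.001" --pt "0 0 -0.002" --pt "0 0 -0.003" --pt "0 0 -0.004" --pt "0 0 -0.005" --pt "0 0 -0.006" --pt "0 0 -0.007" --pt "0 0 -0.008" --pt "0 0 -0.009" --pt "0 0 -0.009" --turn '[-0.015,-0.031,-0.046,-0.062,-0.077,-0.093,-0.108,-0.124,-0.139,-0.139]'

```text
time_s: 21.05
ee_pos: [587.1, -18.4, 88.2]
ee_rot: [-179.9, -0.0, 129.6]
force: [-0.0, -1.7, -2.3]
gripper_width: 43.6
gripper_force: 30.0
```

```bash
python3 -c "
from h import *
s=env.state();print(s['force'],s['torque'],s['ee_rot'],s['ee_pos'],s['gripper_width'])"
```

```text
[-0.01529115 -1.67153634 -2.33410849] [-0.49839215 -0.11261246  0.07022841] [-1.79903095e+02 -1.25620133e-02  1.29636481e+02] [587.0608483  -18.40296473  88.18185862] 43.570694582357085
```

step_arm --pt "0 0 0" --pt "0 0 0" --pt "0 0 0" --pt "0 0 0" --pt "0 0 0" --pt "0 0 0" --pt "0 0 0" --pt "0 0 0" --pt "0 0 0" --pt "0 0 0" --turn '[0,0,0,0.025,0.05,0.075,0.1,0.125,0.139,0.139]' --fingers -0.4

```text
time_s: 22.3
ee_pos: [587.6, -17.8, 88.9]
ee_rot: [180.0, -0.0, 79.7]
force: [-0.1, -0.2, -0.4]
gripper_width: 63.5
gripper_force: 0.0
```

step_arm --pt "0 0 0" --pt "0 0 0" --pt "0 0 0" --pt "0 0 0" --pt "0 0 0" --turn '[0,0,0,0,0]' --fingers 1

```text
time_s: 22.92
ee_pos: [587.9, -18.1, 88.8]
ee_rot: [180.0, 0.0, 79.6]
force: [0.3, -0.0, -0.4]
gripper_width: 43.2
gripper_force: 30.0
```

step_arm --pt "0 0 -0.001" --pt "0 0 -0.002" --pt "0 0 -0.003" --pt "0 0 -0.004" --pt "0 0 -0.005" --pt "0 0 -0.006" --pt "0 0 -0.007" --pt "0 0 -0.008" --pt "0 0 -0.009" --pt "0 0 -0.009" --turn '[-0.015,-0.031,-0.046,-0.062,-0.077,-0.093,-0.108,-0.124,-0.139,-0.139]'

```text
time_s: 24.18
ee_pos: [587.1, -18.3, 91.3]
ee_rot: [-179.9, -0.0, 129.6]
force: [0.5, -2.3, -0.1]
gripper_width: 43.7
gripper_force: 30.0
```

step_arm --pt "0 0 0" --pt "0 0 0" --pt "0 0 0" --pt "0 0 0" --pt "0 0 0" --pt "0 0 0" --pt "0 0 0" --pt "0 0 0" --pt "0 0 0" --pt "0 0 0" --turn '[0,0,0,0.025,0.05,0.075,0.1,0.125,0.139,0.139]' --fingers -0.4

```text
time_s: 25.42
ee_pos: [587.6, -17.8, 91.4]
ee_rot: [180.0, -0.0, 79.7]
force: [-0.1, -0.4, 0.8]
gripper_width: 64.1
gripper_force: 0.0
```

step_arm --pt "0 0 0" --pt "0 0 0" --pt "0 0 0" --pt "0 0 0" --pt "0 0 0" --turn '[0,0,0,0,0]' --fingers 1

```text
time_s: 26.05
ee_pos: [587.9, -18.1, 91.6]
ee_rot: [180.0, 0.0, 79.6]
force: [0.6, -0.6, -0.9]
gripper_width: 43.7
gripper_force: 30.0
```

step_arm --pt "0 0 -0.001" --pt "0 0 -0.002" --pt "0 0 -0.003" --pt "0 0 -0.004" --pt "0 0 -0.005" --pt "0 0 -0.006" --pt "0 0 -0.007" --pt "0 0 -0.008" --pt "0 0 -0.008" --pt "0 0 -0.008" --turn '[-0.015,-0.031,-0.046,-0.062,-0.077,-0.093,-0.108,-0.117,-0.125,-0.125]'

```text
time_s: 27.3
ee_pos: [587.2, -17.5, 93.7]
ee_rot: [180.0, -0.1, 124.5]
force: [-0.5, 0.4, -0.0]
gripper_width: 43.4
gripper_force: 30.0
```

```bash
python3 -c "
from h import *
s=env.state();print(s['force'],s['torque'],s['ee_rot'],s['ee_pos'],s['gripper_width'])"
```

```text
[-0.47490199  0.35164564 -0.02838518] [ 0.24481865 -0.03933137 -0.8873652 ] [ 1.79996373e+02 -9.52671990e-02  1.24454203e+02] [587.16441389 -17.49092617  93.74618839] 43.4055817308573
```

The torque rose sharply, so the cap is at its stop and fully undone. I'll swing it clockwise on its arc, keeping the grip aligned with the strap.

step_arm --pt "0 0 0" --pt "0.008 -0.017 0" --pt "0.017 -0.033 0" --pt "0.029 -0.047 0" --pt "0.043 -0.06 0" --pt "0.059 -0.07 0" --pt "0.075 -0.078 0" --pt "0.093 -0.084 0" --pt "0.111 -0.087 0" --pt "0.13 -0.088 0" --pt "0.148 -0.086 0" --pt "0.162 -0.083 0" --pt "0.162 -0.083 0" --pt "0.162 -0.083 0" --turn '[0,0.022,0.044,0.067,0.089,0.111,0.133,0.156,0.178,0.2,0.222,0.239,0.239,0.239]' --force 15

```text
time_s: 29.05
ee_pos: [542.2, 8.3, 94.1]
ee_rot: [179.8, -0.3, 38.6]
force: [4.8, 2.6, -4.0]
gripper_width: 43.6
gripper_force: 15.0
```

Next I'll open the fingers, raise the arm, back off and look.

step_arm --pt "0 0 0" --pt "0 0 0" --pt "0 0 0" --pt "0 0 0" --pt "0 0 0" --pt "0 0 -0.1" --pt "0 0 -0.25" --pt "0 0 -0.4" --pt "-0.2 0 -0.5" --pt "-0.4 0 -0.5" --pt "-0.4 0 -0.5" --pt "-0.4 0 -0.5" --turn '[0,0,0,0,0,0,0,0,0,0,0,0]' --fingers -0.6

```text
time_s: 30.55
ee_pos: [446.0, -67.0, 244.1]
ee_rot: [180.0, -0.1, 38.5]
force: [-0.0, 0.2, 0.7]
gripper_width: 73.1
gripper_force: 0.0
```

```bash
python3 - <<'E'
from h import *
s=env.state();print(s['time_s'],s['ee_pos'],s['ee_rot'],s['force'])
a,T,f=grab('wrist'); b,T2,f2=grab('top'); c,T3,f3=grab('side')
o=np.zeros((600,800,3),np.uint8)
o[:300,:400]=cv2.resize(a,(400,300))
u,v=map(int,proj(T2,f2,[590,-60,60])); o[:400,400:]=cv2.resize(b[v-50:v+50,u-50:u+50],(400,400),interpolation=cv2.INTER_CUBIC)
u,v=map(int,proj(T,f,[575,0,90])); print(u,v); x0=max(u-60,0);y0=max(v-45,0)
o[300:600,:400]=cv2.resize(a[y0:y0+90,x0:x0+120],(400,300),interpolation=cv2.INTER_CUBIC)
u,v=map(int,proj(T3,f3,[590,-60,60])); o[400:,400:600]=cv2.resize(c[v-50:v+50,u-50:u+50],(200,200),interpolation=cv2.INTER_CUBIC)
cv2.imwrite('pics/c6.png',o)
E
```

```text
30.55 [446.02505822 -66.95522664 244.07838757] [ 1.79962458e+02 -6.07696167e-02  3.85480510e+01] [-0.00175204  0.15785781  0.70631911]
288 50
```

View pics/c6.png

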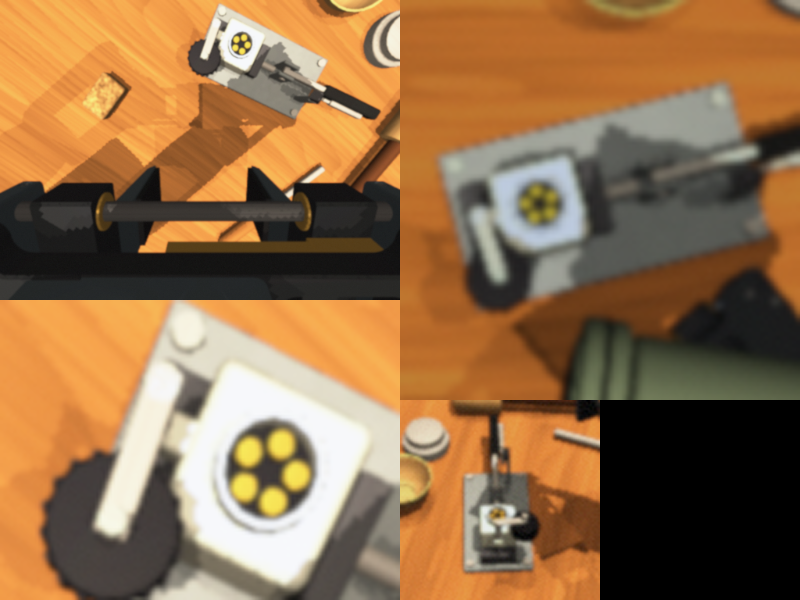

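The mouth is uncovered, with its yellow contents showing at (268,467). The cap has swung well aside to (112,525), the jar is still clamped and the lever is down.

```bash
python3 -c "
from workcell import env
print(env.job_done())"
```

```text
the job is handed in; nothing more can be done
None
```

The job is handed in: the jar is clamped with the lever down, the cap is fully undone and swung about 1.5 rad aside, everything is released, and I saw no sign that any bystander moved; it took about 31 s of the 72 s, and the hand-in returned no verdict.

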